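Pack up the circuit kit and pull the battery cassette

TASK

Pack up the circuit kit: first stack the two blank circuit plates squarely, edges in line, one on the other (either may be on top) and let go of the pile. Then pinch the two side catches of the battery cassette together, draw it out of the battery box and finish while holding it still and level by its pinched catches, its underside 12 cm or more above the top of the box. Leave the pile square and do not disturb the other things on the table.

Things in the scene. Friction and masses are not known exactly. Their poses are not given: they have to be found in the camera images.
- plate_a: blank circuit plate, loose: light grey flat plastic slab 100 x 56 x 16 mm, 0.11 kg, with a flush brass socket in each corner and no fittings on top. Lies flat on the table. Origin: centre of its underside; x along the 100 mm length, y along the 56 mm width, z up
- plate_b: second blank circuit plate, the same in every way as plate_a, in another place
- battery_box: battery box, fixed to the table: light grey block 120 (x) x 100 (y) x 30 mm high, with two black terminals 16 mm high near its +x end (47 mm from centre) and a well 68 x 50 mm in the middle, floor 6 mm above the table, that holds the cassette. Under the rims of the two long well walls (at +y and -y) are pockets that the hooks of the cassette's catches snap into. Origin: centre of the underside; z up
- box_top (a point): centre of the battery box's top face, 30 mm above the table; axes as those of the battery box
- cassette: battery cassette, loose, about 0.17 kg with its catches: black plastic carrier 66 (x) x 48 (y) x 24 mm, top flush with the box, with two steel round cells lying along x on it (tops 8 mm above the box top) and two grey catches standing up at its +y and -y sides. Origin: centre of the underside; axes as those of the box (seated, its origin is 24 mm below box_top). Pulling without pinching does not free it: the hooks lie 3 mm under the rims. It has about 1 mm of play in the well
- catch_left (a joint): inward travel of the spring catch on the cassette's +y side, along y: 0 when out (hooked), 0.006 m fully pinched; it clears the rim from about 0.004. Spring about 2 N at first, 7 N fully pinched; springs out when let go
- catch_right (a joint): the same for the catch on the -y side
- catch_left_pad (a point): middle of the outer, ribbed upright face of the left catch's finger pad, which is 24 mm wide (x) and 28 mm high, from 2 to 30 mm above the box top (this point: 16 mm above it, 28 mm from the cassette's middle). The two faces are 56 mm apart when out, 44 mm when fully pinched; the outside of the pads is free for the fingers
- catch_right_pad (a point): the same point of the right (-y) catch's pad
- lamp_board: bystander, loose: grey board 90 x 56 x 16 mm with a bulb in a holder, 51 mm high; origin centre of underside
- switch_board: bystander, loose: grey board 90 x 56 x 16 mm with a knife switch on top, about 41 mm high; origin centre of underside
- block_battery: bystander, loose: upright dark block battery 26 x 17 x 46 mm (49 mm with its studs); origin centre of underside
- tape_roll: bystander, loose: paper-coloured ring 52 mm across, 18 mm high; origin centre of underside
- screwdriver: bystander, loose: screwdriver 160 mm long lying on the table, beyond the work area
- multimeter: bystander, loose: black meter 150 x 75 x 34 mm (dial to 42 mm), off to the right; origin centre of underside
Mind the look-alikes: they are no part of the job. What is shaped like the battery_box but orange or red is not meant.

How it is judged:
On the way:
1. the two blank plates lie squarely one on the other, released, the cassette still in its box (((horizontal distance between plate_a and plate_b below 0.009 m and angle between the x axis of plate_a and the x axis of plate_b, either way round below 0.14 rad and z of plate_a in the frame of plate_b between 0.013 and 0.019 m and height (world z) of plate_b below 0.004 m) or (horizontal distance between plate_b and plate_a below 0.009 m and angle between the x axis of plate_b and the x axis of plate_a, either way round below 0.14 rad and z of plate_b in the frame of plate_a between 0.013 and 0.019 m and height (world z) of plate_a below 0.004 m)) and linear speed of each of plate_a, plate_b below 0.02 m/s and contact force between each of the arm, the fingers and plate_a below 0.1 N and contact force between each of the arm, the fingers and plate_b below 0.1 N and z of cassette in the frame of box_top below -0.014 m), for 0.2 s.
At the end, for the whole second after the job is handed in: The blank plates lie flat one on the other, centres within 9 mm, edges within 8 degrees, still and untouched; the fingers hold the cassette still by both catches (each in 3.5 mm or more), within 15 degrees of level, its underside 115 mm or more above the box top (((horizontal distance between plate_a and plate_b below 0.009 m and angle between the x axis of plate_a and the x axis of plate_b, either way round below 0.14 rad and z of plate_a in the frame of plate_b between 0.013 and 0.019 m and height (world z) of plate_b below 0.004 m) or (horizontal distance between plate_b and plate_a below 0.009 m and angle between the x axis of plate_b and the x axis of plate_a, either way round below 0.14 rad and z of plate_b in the frame of plate_a between 0.013 and 0.019 m and height (world z) of plate_a below 0.004 m)) and linear speed of each of plate_a, plate_b below 0.02 m/s and contact force between each of the arm, the fingers and plate_a below 0.1 N and contact force between each of the arm, the fingers and plate_b below 0.1 N and z of cassette in the frame of box_top above 0.115 m and angle between cassette's own z axis and vertical below 0.26 rad and linear speed of cassette below 0.03 m/s and value of joint each of catch_left, catch_right above 0.0035 m and contact force between the fingers and cassette above 2 N and contact force between cassette and battery_box below 0.1 N); the arm keeps its last pose, push and grip.
It fails at once if another thing on the table is pushed more than 40 mm from its place (distance of any of lamp_board, switch_board, block_battery, tape_roll, screwdriver, multimeter from where it was at the start of the episode above 0.04 m).
It also fails if it takes over 54 s, if anything falls off the work surface, if the arm or the gripper's body presses on something with over 40 N, if the wrist force passes 120 N, or if a joint passes its speed limit or range.

ROBOT

A 6-joint arm with a two-finger parallel gripper is mounted at the origin on the work surface. World frame = base frame: x ahead of the robot, y to its left, z up, the work surface at z = 0. Lengths are in m, angles in rad, forces in N, time in s.
With the tool pointing down it reaches from about 0.325 to 0.85 m from the base axis. Payload 4.4 kg.
Tool frame: the origin (TCP) lies between the finger pads; the fingertips stand 11 mm ahead of it and the grasp point (between the pads) lies 8 mm behind it (manip.finger_overhang is the distance from the TCP to the fingertips, in m); y points along the fingers, x is the direction in which the jaws open and shut, and the axes are right-handed (so a half turn about y gives the same grasp; the last joint's range is limited). The gripper opens to 94 mm and grips with 3 to 60 N. Pads are 16 mm wide; open, the fingers measure 119 mm over their backs; the gripper's body (75 mm by 177 mm) begins 78 mm behind the grasp point.
Start: joints at [1.161, 0.207, 1.542, -0, 1.393, -0.15], TCP at [0.147, 0.556, 0.216] pointing down, gripper open.
Joint ranges: [-2.73, 2.73], [-0.86, 2.22], [0.23, 2.46], [-1.11, 4.25], [0.08, 2.63], [-2.82, 2.82]. Speed limits (rad/s): [2.79, 2.79, 3.14, 3.14, 3.14, 3.14].

INTERFACE

Orientations are given as a unit quaternion [x, y, z, w].
In Python, from bench import manip gives the robot as it stands.
- The arm moves only by the tool servo_tool, never from a script. Its argument "motion" is one flat list of numbers, 5 for each row, row after row: the shift along the tool's x, y, z in m, then the turn about the tool's y in degrees, then the opening in per cent of the stroke, from 0 (shut) to 100 (fully open). A call has 1 to 8 rows; each row shifts and turns the commanded pose from where the row before left it, along the tool's axes as they then stand; what a row does not reach is not made up. A row lasts 1/10 s, in which the tool goes at most 50 mm and 8.59 degrees, less where a joint would pass 70% of its speed; a pose out of reach is approached as far as the arm can. A call with a gripper value outside its range is refused whole. The fingers move at their own pace and stop on an object; the grip force is fixed at half the most. Time passes only in rows, so rows that do not move let the fingers close. It gives the time, the measured TCP pose, the force and the opening at its end, in the units of the state.
- manip.read_state(): the state, without advancing time (a new reading comes with each control period).
- manip.read_camera(name): name is "side" or "top"; returns a dict with "frame" (420x560x3 uint8, red, green, blue), "range_z" (420x560 float32, m along the optical axis (not along the pixel's ray), 0 where there is no reading), "intrinsics" (3x3 intrinsics, pixels), "dist_coeffs" ([k1, k2, p1, p2, k3] as OpenCV has them; the pictures are not rectified), "eye" and "rotation" of the camera in the world. Camera axes: x right, y up, looking along -z (the intrinsics and any distortion apply to the point x, -y, -z); pixel columns grow to the right and rows downward; lengths in m; the calibration is good to about 2 mm. A picture is of the moment at which its call begins.
- manip.job_done(): hands the job in, once; it reports no verdict.
Trained networks look in the newest picture that a camera, given by its name, has taken for a name from the list of things; names that differ only in an ending like _2 or _b are one class to them, and where a whole thing is asked for, a point or a joint stands for the part that bears it (a point fixed in the world has none). Each returns a list of dicts, best first, with "p" (0 to 1); they miss things now and then, are a little off and sometimes report something else, mostly with a low value. They report only what shows in the picture. A call takes as long as a camera call. They do not tell look-alikes from the thing itself.
- manip.look_for(camera, target): "uv" ([column, row] in pixels, amid what is visible of it).
- manip.mark_of(camera, target): "uv" ([column, row] in pixels: a listed point, or the origin of a listed thing).
The state is a dict: "clock": time; "joint_positions": joint angles; "joint_velocities": joint speeds; "effort": joint torques, N m; "eef_pos": TCP position; "tool_rot": TCP orientation; "force": force on the tool from outside, world axes, zero at the start; "ft_torque": the same for the moment, N m; "opening": opening from 0.0 (shut) to 1.0 (fully open).
Only numpy, scipy, OpenCV 4.12 (cv2) and the standard library are available. Lean on these libraries where they do the work, as an engineer would, in place of code of your own. Each camera call takes 0.05 s, during which the arm holds its last target. There are 200 camera calls.

## Working session

There is one attempt and no reset: what is moved stays moved. The work goes in short steps, Python scripts to look and compute and a tool call to move; the robot and the scene stay as the last step left them, time stands still between calls to the robot, and variables do not carry over. Pictures are saved under pics/ and viewed, about 8 in all and at most 12, crops included, and the job is handed in when it is done.

Besides the shell and the picture viewer there is one more tool, called after ">>>" as name(argument=value, ...), one argument or row to a line, values as JSON. servo_tool: Moves the arm, as the interface text tells. Its arguments: {"type":"object","properties":{"motion":{"type":"array"}},"required":["motion"]}

```bash
mkdir -p pics; ls; cat > h.py <<'E'
import numpy as np, cv2, pickle
from bench import manip
from scipy.spatial.transform import Rotation as R
def rot(c):
    r=np.array(c["rotation"],float)
    return r if r.shape==(3,3) else R.from_quat(r).as_matrix()
def ray(c,uv):
    n=cv2.undistortPoints(np.array([[uv]],float),np.array(c["intrinsics"],float),np.array(c["dist_coeffs"],float))[0,0]
    return rot(c)@np.array([n[0],-n[1],-1.])
def at_z(c,uv,z):
    d=ray(c,uv); e=np.array(c["eye"]); return e+d*(z-e[2])/d[2]
def cloud(c):
    h,w=c["range_z"].shape
    g=np.stack(np.meshgrid(np.arange(w),np.arange(h)),-1).reshape(-1,1,2).astype(float)
    n=cv2.undistortPoints(g,np.array(c["intrinsics"],float),np.array(c["dist_coeffs"],float))[:,0]
    d=np.c_[n[:,0],-n[:,1],-np.ones(len(n))]*c["range_z"].reshape(-1,1)
    return (d@rot(c).T+np.array(c["eye"])).reshape(h,w,3)
def save(c,name): cv2.imwrite("pics/"+name,c["frame"][...,::-1])
E
python3 - <<'E'
from h import *
for n in("top","side"):
    c=manip.read_camera(n); save(c,n+"0.png"); print(n,c["eye"],rot(c).round(3).tolist(),np.array(c["intrinsics"]).round(0).tolist(),c["dist_coeffs"])
    pickle.dump(c,open(n+"0.pkl","wb"))
    for t in("plate_a","battery_box","cassette","catch_left_pad","catch_right_pad"):
        print(t,[(np.round(d["uv"],1).tolist(),round(d["p"],2)) for d in manip.mark_of(n,t)])
s=manip.read_state();print(s)
E
```

```text
pics
top [ 0.43643806 -0.05628125  1.62144999] [[0.013, 0.998, -0.056], [-1.0, 0.013, 0.006], [0.007, 0.056, 0.998]] [[484.0, 0.0, 277.0], [0.0, 484.0, 209.0], [0.0, 0.0, 1.0]] [-0.03887542  0.          0.          0.          0.        ]
plate_a [([257.3, 195.7], 0.96), ([338.5, 218.5], 0.91)]
battery_box [([141.7, 279.5], 0.93), ([315.5, 285.0], 0.57), ([153.5, 162.8], 0.56)]
cassette [([171.8, 226.0], 0.6)]
catch_left_pad [([162.5, 221.4], 0.45)]
catch_right_pad [([178.8, 229.2], 0.55)]
side [0.33530058 0.69627235 0.82866728] [[-0.972, 0.155, -0.178], [-0.235, -0.685, 0.69], [-0.015, 0.712, 0.702]] [[393.0, 0.0, 284.0], [0.0, 393.0, 217.0], [0.0, 0.0, 1.0]] [-0.03293414  0.          0.          0.          0.        ]
plate_a [([268.8, 245.4], 0.84), ([309.4, 184.6], 0.76), ([318.7, 220.6], 0.56), ([304.3, 285.1], 0.32)]
battery_box [([183.1, 355.8], 0.84), ([276.9, 340.9], 0.81), ([347.4, 407.0], 0.68), ([376.5, 208.1], 0.6)]
cassette [([274.2, 339.4], 0.66), ([229.6, 194.8], 0.45)]
catch_left_pad [([267.1, 339.6], 0.65), ([186.2, 286.8], 0.16)]
catch_right_pad [([185.4, 289.5], 0.59), ([320.2, 224.0], 0.55), ([286.8, 316.6], 0.54)]
{'clock': 0.6, 'joint_positions': array([ 1.16148512e+00,  2.06570969e-01,  1.54147850e+00, -1.97493107e-05,
        1.39348970e+00, -1.50484193e-01]), 'joint_velocities': array([ 0.00061078, -0.00075247, -0.00115677, -0.00040634, -0.00087997,
        0.00033135]), 'effort': array([-3.62916080e-04, -3.70629179e+01, -2.81590068e+01,  6.98104058e-02,
        2.77691125e-02, -2.98572580e-06]), 'eef_pos': array([0.14718474, 0.55586086, 0.21647339]), 'tool_rot': array([-0.56034127, -0.43131344,  0.43127369,  0.56034756]), 'force': array([ 0.47711021, -0.03793456, -0.24385167]), 'ft_torque': array([0.07762737, 0.04276363, 0.0341701 ]), 'opening': 0.9998844782598296}
```

```bash
python3 - <<'E'
from h import *
s=manip.read_state()
print(R.from_quat(s["tool_rot"]).as_matrix().round(3))
c=pickle.load(open("top0.pkl","rb"))
im=c["frame"][90:330,80:400,::-1]
cv2.imwrite("pics/topcrop.png",cv2.resize(im,None,fx=2.5,fy=2.5,interpolation=cv2.INTER_CUBIC))
P=cloud(c)
for uv in [(257,196),(338,218),(142,280),(172,226),(315,285),(153,163),(400,100)]: print(uv,P[uv[1],uv[0]].round(4))
E
```

```text
[[ 0.256  0.    -0.967]
 [ 0.967  0.     0.256]
 [ 0.    -1.    -0.   ]]
(257, 196) [5.672e-01 5.000e-04 1.860e-02]
(338, 218) [ 0.4975 -0.2695  0.0175]
(142, 280) [0.2833 0.3793 0.0052]
(172, 226) [0.4636 0.2769 0.0365]
(315, 285) [ 0.2744 -0.1959  0.0061]
(153, 163) [0.6754 0.3531 0.0044]
(400, 100) [ 0.8719 -0.4529  0.1134]
```

View pics/topcrop.png

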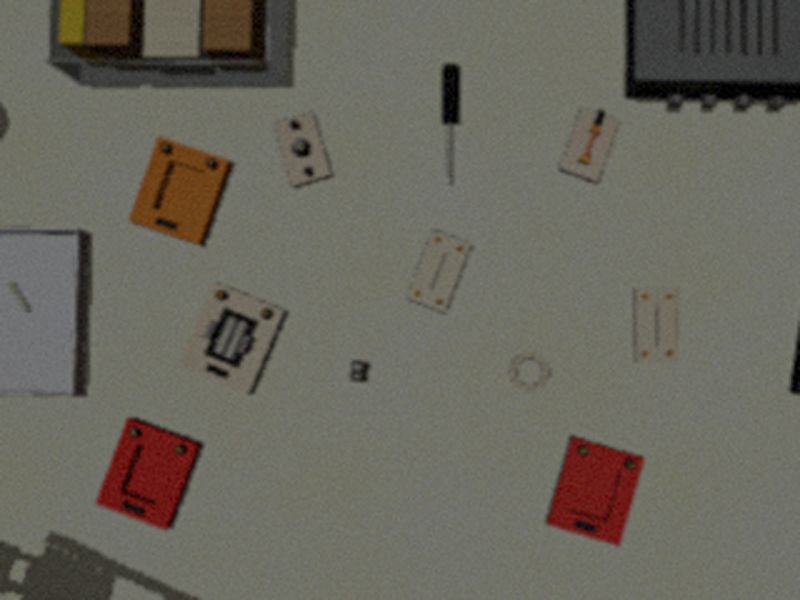

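View pics/side0.png

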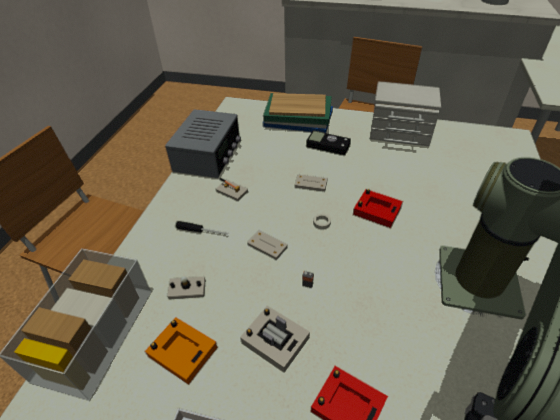

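The top view shows plates at about (256,198) and (342,220) full-frame, and the real grey box with cassette at about (176,225), terminals toward image top. The orange and red boxes are look-alikes. Next I measure footprints from averaged depth.

```bash
cat >> h.py <<'E'
def foot(cam,xy,zlo,zhi,n=4,rad=0.09):
    cs=[manip.read_camera(cam) for _ in range(n)]; c=cs[0]
    c["range_z"]=np.median([k["range_z"] for k in cs],0).astype(np.float32)
    c["frame"]=np.mean([k["frame"] for k in cs],0).astype(np.uint8)
    P=cloud(c); out=[]
    for (x,y),lo,hi in zip(xy,zlo,zhi):
        m=((P[...,2]>lo)&(P[...,2]<hi)&(np.hypot(P[...,0]-x,P[...,1]-y)<rad)).astype(np.uint8)
        k,l,st,_=cv2.connectedComponentsWithStats(m); i=1+st[1:,4].argmax()
        q=P[l==i]; r=cv2.minAreaRect((q[:,:2]*1000).astype(np.float32))
        mu=q[:,:2].mean(0); w,v=np.linalg.eigh(np.cov((q[:,:2]-mu).T)); a=v[:,1]*np.sign(v[0,1])
        print(cam,len(q),"mean",mu.round(4),"zmed",np.median(q[:,2]).round(4),"len/wid",np.sqrt(12*w[::-1]).round(4),"yaw",np.degrees(np.arctan2(a[1],a[0])).round(1),"rect",np.round(r[0],1),np.round(r[1],1),round(r[2],1))
    return c,P
E
python3 - <<'E'
from h import *
xy=[(.567,0),(.4975,-.2695),(.4636,.2769),(.4636,.2769)]
for n in("top","side"):
    c,P=foot(n,xy,[.009,.009,.02,.05],[.03,.03,.036,.07]); pickle.dump((c,P),open(n+"1.pkl","wb"))
    f=P[...,2]; b=(np.hypot(P[...,0]-.5,P[...,1]-.1)<.04); print("table z",np.median(f[b]),f[b].std())
    X=P[...,0];Y=P[...,1]; m=(np.hypot(X-.4636,Y-.277)<.09)
    if n=="side":
        ys,xs=np.where(m); y0,y1,x0,x1=ys.min(),ys.max(),xs.min(),xs.max(); print(x0,y0)
        cv2.imwrite("pics/boxside.png",cv2.resize(c["frame"][y0:y1,x0:x1,::-1],None,fx=6,fy=6,interpolation=cv2.INTER_CUBIC))
    for t in("cassette","catch_left_pad","catch_right_pad","battery_box"):
        z={"cassette":.006,"battery_box":0}.get(t,.046)
        print(t,[(at_z(c,d["uv"],z)[:2].round(4).tolist(),round(d["p"],2)) for d in manip.mark_of(n,t)])
E
```

```text
top 505 mean [0.5608 0.0082] zmed 0.0151 len/wid [0.1002 0.0561] yaw -20.5 rect [561.    8.3] [55.9 99.9] 69.6
top 510 mean [ 0.4928 -0.2832] zmed 0.0154 len/wid [0.0999 0.0567] yaw 0.1 rect [ 493.  -283.3] [97.2 54.7] 0.2
top 950 mean [0.4662 0.2762] zmed 0.0292 len/wid [0.126  0.1069] yaw -24.0 rect [467.8 276.9] [101.7 120.6] 68.2
top 24 mean [0.459 0.254] zmed 0.0588 len/wid [0.0251 0.0099] yaw -21.8 rect [459.3 254.3] [ 8.8 23.4] 67.9
table z -0.0009958968431447168 0.0020133212015995467
cassette [([0.4765, 0.2809], 0.82), ([0.4651, 0.2853], 0.45)]
catch_left_pad [([0.474, 0.3094], 0.42)]
catch_right_pad [([0.4253, -0.1173], 0.71), ([0.4415, 0.258], 0.48)]
battery_box [([0.6606, 0.3646], 0.97), ([0.4673, 0.2769], 0.77), ([0.2912, 0.3937], 0.77), ([0.2748, -0.2008], 0.58)]
side 593 mean [0.5615 0.0104] zmed 0.0159 len/wid [0.1018 0.0582] yaw -20.1 rect [562.4   7.6] [56.9 99.2] 70.1
side 379 mean [ 0.4942 -0.2802] zmed 0.0159 len/wid [0.0995 0.06  ] yaw 1.2 rect [ 495.3 -283.4] [100.4  57.7] 0.8
side 1856 mean [0.466  0.2846] zmed 0.0309 len/wid [0.1308 0.1102] yaw -16.7 rect [470.4 277. ] [101.5 121.4] 68.2
side 67 mean [0.4778 0.301 ] zmed 0.0601 len/wid [0.0255 0.0099] yaw -20.2 rect [479. 300.] [ 8.7 23.6] 70.7
table z -6.932733123338197e-05 0.000824188341642523
239 245
cassette [([0.4707, 0.2837], 0.91)]
catch_left_pad [([0.7084, 0.2155], 0.46), ([0.482, 0.3027], 0.4)]
catch_right_pad []
battery_box [([0.2845, 0.3851], 0.95), ([0.474, 0.2718], 0.91), ([0.278, -0.2221], 0.76), ([0.662, 0.3504], 0.69)]
```

View pics/boxside.png

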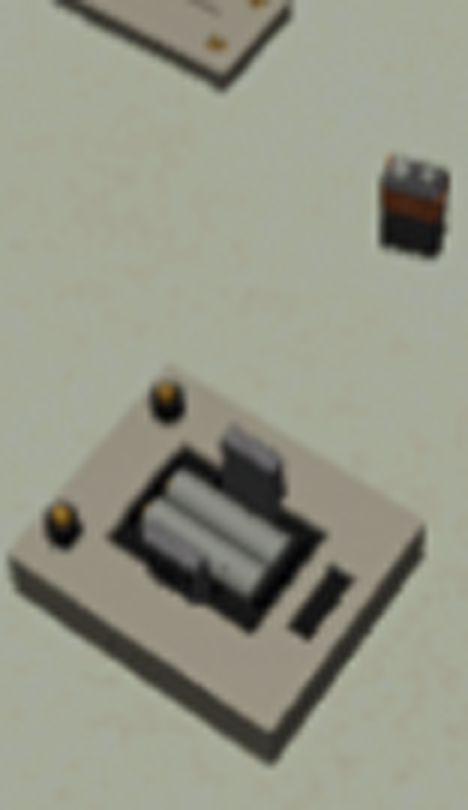

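```bash
cat >> h.py <<'E'
def go(x,y,z,yaw):
    s=manip.read_state(); M=R.from_quat(s["tool_rot"]).as_matrix()
    d=M.T@(np.array([x,y,z])-s["eef_pos"]); cur=np.degrees(np.arctan2(M[1,0],M[0,0]))
    print("t",round(s["clock"],2),"pos",s["eef_pos"].round(4),"yaw",cur.round(2),"tilt",M[2].round(4),"F",s["force"].round(1),"open",round(s["opening"],3),"j",s["joint_positions"].round(2))
    print("shift mm",(d*1000).round(1),"turn",round((cur-yaw+180)%360-180,2))
E
python3 -c "
from h import *
go(.5615,.0083,.1,69.7)"
```

```text
t 1.4 pos [0.1472 0.5559 0.2165] yaw 75.17 tilt [ 0. -1.  0.] F [ 0.3  0.5 -0.1] open 0.999 j [ 1.16  0.21  1.54  0.    1.39 -0.15]
shift mm [-423.3  116.4 -540.7] turn 5.47
```

>>> servo_tool(
  motion=[-0.0265,0,-0.0338,0,100,-0.0265,0,-0.0338,0,100,-0.0265,0,-0.0338,0,100,-0.0265,0,-0.0338,0,100,-0.0265,0,-0.0338,0,100,-0.0265,0,-0.0338,0,100,-0.0265,0,-0.0338,0,100,-0.0265,0,-0.0338,0,100],
)

```text
clock: 2.2
eef_pos: [0.3551, 0.2803, 0.2168]
tool_rot: [0.56, 0.432, -0.431, -0.56]
force: [1.2, 0.5, -0.5]
opening: 0.998
```

>>> servo_tool(
  motion=[-0.0265,0.012,-0.0338,0,100,-0.0265,0.012,-0.0338,0,100,-0.0265,0.015,-0.0338,0,100,-0.0265,0.015,-0.0338,0,100,-0.0265,0.015,-0.0338,0,100,-0.0265,0.015,-0.0338,0,100,-0.0265,0.015,-0.0338,0,100,-0.0265,0.015,-0.0338,5.5,100],
)

```text
clock: 3.0
eef_pos: [0.5624, 0.0059, 0.1019]
tool_rot: [0.581, 0.403, -0.403, -0.581]
force: [0.6, 0.5, -0.4]
opening: 0.998
```

```bash
python3 -c "
from h import *
go(.5615,.0083,.0135,69.7)"
```

```text
t 3.0 pos [0.5624 0.0059 0.1019] yaw 69.52 tilt [ 2.e-04 -1.e+00 -4.e-04] F [ 0.6  0.5 -0.4] open 0.998 j [-0.14  0.3   1.68  0.    1.16 -1.36]
shift mm [ 1.9 88.4  1.7] turn -0.18
```

>>> servo_tool(
  motion=[0.002,0.02,0.0015,0,100,0,0.02,0,0,100,0,0.02,0,0,100,0,0.018,0,0,100,0,0.01,0,0,100,0,0,0,0,0,0,0,0,0,0,0,0,0,0,0],
)

```text
clock: 3.8
eef_pos: [0.5619, 0.0099, 0.0157]
tool_rot: [0.581, 0.405, -0.403, -0.58]
force: [-0.1, -0.3, 0.1]
opening: 0.785
```

>>> servo_tool(
  motion=[0,0,0,0,0,0,0,0,0,0,0,0,0,0,0,0,0,0,0,0],
)

```text
clock: 4.2
eef_pos: [0.5614, 0.0096, 0.0153]
tool_rot: [0.581, 0.404, -0.404, -0.58]
force: [-0.3, -1.7, 5.5]
opening: 0.588
```

```bash
python3 -c "
from h import *
go(.4935,-.2832,.08,90.2)"
```

```text
t 4.2 pos [0.5614 0.0096 0.0153] yaw 69.69 tilt [-3.0e-04 -1.0e+00 -1.4e-03] F [-0.3 -1.7  5.5] open 0.588 j [-0.14  0.42  1.72 -0.    0.99 -1.35]
shift mm [-298.2  -64.5  -38.1] turn -20.51
```

>>> servo_tool(
  motion=[0,-0.008,0,0,0,0,-0.016,0,0,0,0,-0.022,0,0,0,0,-0.018,0,0,0,-0.03,0,-0.0035,0,0,-0.04,0,-0.005,0,0,-0.04,0,-0.005,0,0,-0.04,0,-0.005,0,0],
)

```text
clock: 5.0
eef_pos: [0.5253, -0.1378, 0.0785]
tool_rot: [-0.58, -0.404, 0.404, 0.58]
force: [0.6, -0.7, -1.1]
opening: 0.59
```

>>> servo_tool(
  motion=[-0.04,0,-0.005,0,0,-0.04,0,-0.005,0,0,-0.04,0,-0.005,0,0,-0.028,0,-0.0045,0,0,0,0,0,-7,0,0,0,0,-7,0,0,0,0,-6.5,0,0,0,0,0,0],
)

```text
clock: 5.8
eef_pos: [0.4925, -0.2823, 0.0782]
tool_rot: [0.499, 0.501, -0.5, -0.5]
force: [-0.3, 0.1, -1.0]
opening: 0.593
```

>>> servo_tool(
  motion=[0,0,0,0,0,0,0,0,0,0],
)

```text
clock: 6.0
eef_pos: [0.4928, -0.2824, 0.0784]
tool_rot: [0.499, 0.5, -0.5, -0.5]
force: [-0.6, -0.2, -1.2]
opening: 0.593
```

```bash
python3 - <<'E'
from h import *
go(.4935,-.2832,.033,90.2)
for n in ("top","side"):
    c,P=foot(n,[(.4935,-.2832)]*2,[.009,.065],[.03,.105],n=2,rad=.1)
    if n=="side":
        # crop around
        ys,xs=np.where(np.hypot(P[...,0]-.4935,P[...,1]+.2832)<.12)
        cv2.imwrite("pics/hold.png",cv2.resize(c["frame"][ys.min()-20:ys.max(),xs.min():xs.max(),::-1],None,fx=4,fy=4))
E
```

```text
t 6.0 pos [ 0.4928 -0.2824  0.0784] yaw 90.09 tilt [ 3.e-04 -1.e+00  2.e-04] F [-0.6 -0.2 -1.2] open 0.593 j [-0.67  0.34  1.68  0.    1.12 -2.25]
shift mm [-0.9 45.4 -0.7] turn -0.11
top 5 mean [ 0.4509 -0.257 ] zmed 0.011 len/wid [0.0184 0.0008] yaw -5.6 rect [ 450.9 -257. ] [ 0.6 13.4] 84.5
top 101 mean [ 0.4522 -0.2789] zmed 0.0786 len/wid [0.0526 0.0195] yaw 88.8 rect [ 453.9 -279.7] [19.2 53.8] 0.7
side 375 mean [ 0.4942 -0.28  ] zmed 0.0159 len/wid [0.1    0.0608] yaw -0.0 rect [ 495.1 -282.8] [100.4  58.7] 1.0
side 418 mean [ 0.4931 -0.2718] zmed 0.079 len/wid [0.1052 0.0697] yaw 2.3 rect [ 495.3 -275.8] [100.   71.7] 0.5
```

View pics/hold.png

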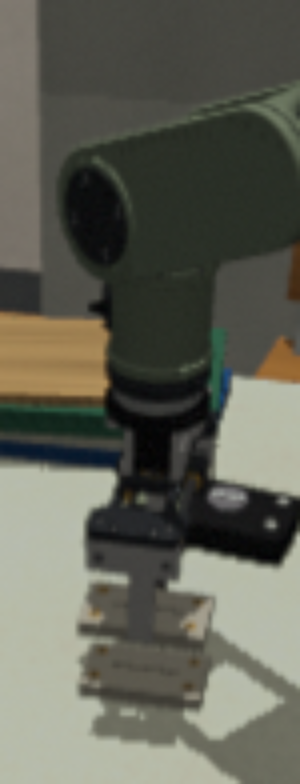

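The held plate is level and lies over the second one in line: footprint centres are within 1 mm along the length and yaw within 1°. Lowering it now.

>>> servo_tool(
  motion=[-0.0008,0.012,-0.0004,0,0,0,0.012,0,0,0,0,0.01,0,0,0,0,0.006,0,0,0,0,0.004,0,0,0,0,0.0025,0,0,0,0,0,0,0,0,0,0,0,0,0],
)

```text
clock: 7.0
eef_pos: [0.4936, -0.2838, 0.0323]
tool_rot: [0.5, 0.501, -0.501, -0.499]
force: [-0.5, -0.3, -1.6]
opening: 0.591
```

```bash
python3 -c "
from h import *
go(.4935,-.2832,.0313,90.2)"
```

```text
t 7.0 pos [ 0.4936 -0.2838  0.0323] yaw 90.17 tilt [-6.e-04 -1.e+00 -8.e-04] F [-0.5 -0.3 -1.6] open 0.591 j [-0.67  0.41  1.7   0.    1.03 -2.25]
shift mm [0.6 1.  0.1] turn -0.03
```

>>> servo_tool(
  motion=[0.0003,0.001,0,0,0,0,0.0004,0,0,0,0,0,0,0,0],
)

```text
clock: 7.3
eef_pos: [0.4937, -0.2835, 0.0314]
tool_rot: [0.5, 0.501, -0.501, -0.499]
force: [-0.7, 1.7, 4.0]
opening: 0.592
```

>>> servo_tool(
  motion=[0,0,0,0,66,0,0,0,0,72,0,0,0,0,84,0,0,0,0,84,0,0,0,0,84,0,-0.01,0,0,84,0,-0.02,0,0,90,0,-0.04,0,0,100],
)

```text
clock: 8.1
eef_pos: [0.4909, -0.2814, 0.0987]
tool_rot: [-0.497, -0.5, 0.501, 0.502]
force: [0.7, 0.2, -0.6]
opening: 0.954
```

```bash
python3 -c "
from h import *
go(.4685,.277,.2,68.5)"
```

```text
t 8.1 pos [ 0.4909 -0.2814  0.0987] yaw 90.17 tilt [ 0.0046 -1.      0.0057] F [ 0.7  0.2 -0.6] open 0.954 j [-0.67  0.32  1.67 -0.    1.17 -2.25]
shift mm [558.9 -98.7  21.3] turn 21.67
```

>>> servo_tool(
  motion=[0.03,-0.02,0,0,100,0.04,-0.02,0.001,0,100,0.04,-0.02,0.002,0,100,0.04,-0.02,0.002,0,100,0.04,-0.02,0.002,0,100,0.04,0,0.002,0,100,0.04,0,0.002,0,100,0.04,0,0.002,0,100],
)

```text
clock: 8.9
eef_pos: [0.4793, 0.0283, 0.2019]
tool_rot: [0.5, 0.501, -0.5, -0.499]
force: [0.3, 0.5, 0.2]
opening: 0.997
```

>>> servo_tool(
  motion=[0.04,0,0.002,0,100,0.04,0,0.002,0,100,0.04,0,0.002,0,100,0.04,0,0.002,0,100,0.04,0,0.002,0,100,0.03,0,0,7,100,0.01,0,0,7,100,0,0,0,7.6,100],
)

```text
clock: 9.7
eef_pos: [0.4696, 0.2686, 0.2013]
tool_rot: [-0.585, -0.398, 0.397, 0.585]
force: [0.4, -0.2, 0.7]
opening: 0.998
```

```bash
python3 - <<'E'
from h import *
c,P=foot("top",[(.4935,-.2832),(.4935,-.2832),(.4935,-.2832)],[.009,.022,.009],[.05,.05,.021],n=3,rad=.1)
s,P=foot("side",[(.4935,-.2832),(.4935,-.2832)],[.006,.024],[.05,.05],n=3,rad=.1)
go(.4685,.277,.12,68.5)
ys,xs=np.where(np.hypot(P[...,0]-.4935,P[...,1]+.2832)<.12)
cv2.imwrite("pics/pile.png",cv2.resize(s["frame"][ys.min():ys.max(),xs.min():xs.max(),::-1],None,fx=6,fy=6,interpolation=cv2.INTER_CUBIC))
E
```

```text
top 527 mean [ 0.4939 -0.2809] zmed 0.0312 len/wid [0.1022 0.0561] yaw 0.1 rect [ 494.1 -280.9] [99.4 53.6] 0.4
top 527 mean [ 0.4939 -0.2809] zmed 0.0312 len/wid [0.1022 0.0561] yaw 0.1 rect [ 494.1 -280.9] [99.4 53.6] 0.4
top 1 mean [ 0.539  -0.3542] zmed 0.0094 len/wid [nan nan] yaw nan rect [ 539.  -354.2] [0. 0.] 0.0
side 310 mean [ 0.4816 -0.2639] zmed 0.0263 len/wid [0.0952 0.0364] yaw 15.5 rect [ 483.9 -263.5] [114.2  49.1] 28.7
side 168 mean [ 0.4743 -0.2685] zmed 0.0315 len/wid [0.0772 0.0374] yaw 24.3 rect [ 477.  -264.1] [100.6  42.8] 32.8
t 10.0 pos [0.4699 0.2664 0.2009] yaw 68.64 tilt [ 2.e-04 -1.e+00 -3.e-04] F [-0.6  0.1 -0.7] open 1.001 j [ 0.36  0.15  1.65 -0.    1.35 -0.84]
shift mm [ 9.4 80.9  5.2] turn 0.14h.py:28: RuntimeWarning: Degrees of freedom <= 0 for slice
  mu=q[:,:2].mean(0); w,v=np.linalg.eigh(np.cov((q[:,:2]-mu).T)); a=v[:,1]*np.sign(v[0,1])
  c *= np.true_divide(1, fact)
  c *= np.true_divide(1, fact)
```

View pics/pile.png

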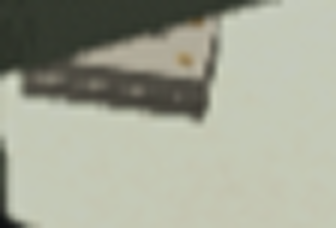

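The pile reads square: 99.4 x 53.6 mm combined footprint, top at 31 mm, near edges in line. Now I descend over the cassette.

>>> servo_tool(
  motion=[0.0095,0.02,0.005,0,100,0,0.03,0,0,100,0,0.03,0,0,100,0,0.02,0,0,100,0,0.02,0,0,100,0,0.01,0,0,100,0,0,0,0,100,0,0,0,0,100],
)

```text
clock: 10.8
eef_pos: [0.4693, 0.2774, 0.0713]
tool_rot: [0.584, 0.399, -0.398, -0.584]
force: [0.3, 0.9, -0.6]
opening: 1.0
```

```bash
python3 - <<'E'
from h import *
go(.469,.277,.047,68.4)
s,P=foot("side",[(.4685,.277)],[.02],[.036],n=3,rad=.1)
ys,xs=np.where(np.hypot(P[...,0]-.4685,P[...,1]-.277)<.1)
cv2.imwrite("pics/pre.png",cv2.resize(s["frame"][ys.min():ys.max(),xs.min():xs.max(),::-1],None,fx=5,fy=5,interpolation=cv2.INTER_CUBIC)[:600,:800])
E
```

```text
t 10.8 pos [0.4693 0.2774 0.0713] yaw 68.57 tilt [ 7.e-04 -1.e+00 -8.e-04] F [ 0.3  0.9 -0.6] open 1.0 j [ 0.38  0.31  1.74  0.    1.09 -0.82]
shift mm [-0.5 24.3  0.1] turn 0.17
side 1347 mean [0.4522 0.2923] zmed 0.0307 len/wid [0.1243 0.0964] yaw 34.6 rect [470.1 277. ] [101.7 120.8] 68.4
```

View pics/pre.png

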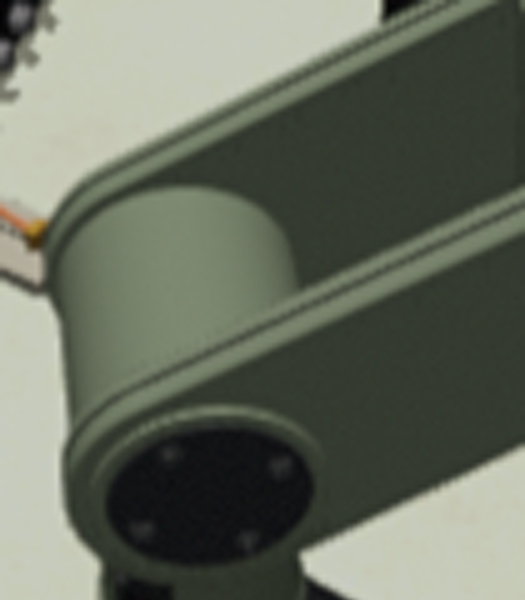

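The arm hides the cassette here (the crop shows only the wrist and elbow), so I go on by the measured pose and watch force and opening.

>>> servo_tool(
  motion=[-0.0003,0.012,0,0,100,0,0.009,0,0,100,0,0.004,0,0,100,0,0,0,0,70,0,0,0,0,64,0,0,0,0,60,0,0,0,0,60],
)

```text
clock: 11.65
eef_pos: [0.4689, 0.2772, 0.0459]
tool_rot: [0.584, 0.399, -0.398, -0.584]
force: [-0.6, 0.3, 0.8]
opening: 0.697
```

```bash
python3 -c "
from h import *
go(.469,.277,.047,68.4)"
```

```text
t 11.65 pos [0.4689 0.2772 0.0459] yaw 68.57 tilt [ 5.e-04 -1.e+00 -6.e-04] F [-0.6  0.3  0.8] open 0.697 j [ 0.38  0.35  1.76  0.    1.04 -0.82]
shift mm [-0.1 -1.1 -0.2] turn 0.17
```

>>> servo_tool(
  motion=[0,0,0,0,0,0,0,0,0,0,0,0,0,0,0,0,0,0,0,0,0,0,0,0,0],
)

```text
clock: 12.15
eef_pos: [0.469, 0.2776, 0.0463]
tool_rot: [-0.584, -0.399, 0.398, 0.584]
force: [-0.4, 1.3, 4.2]
opening: 0.443
```

```bash
python3 -c "
from h import *
go(.469,.277,.047,68.4)"
```

```text
t 12.15 pos [0.469  0.2776 0.0463] yaw 68.57 tilt [ 1.2e-03 -1.0e+00 -7.0e-04] F [-0.4  1.3  4.2] open 0.443 j [ 0.38  0.35  1.76  0.    1.04 -0.82]
shift mm [-0.5 -0.7 -0.2] turn 0.17
```

>>> servo_tool(
  motion=[0,0,0,0,0,0,0,0,0,0,0,-0.003,0,0,0,0,-0.003,0,0,0,0,-0.004,0,0,0],
)

```text
clock: 12.65
eef_pos: [0.4682, 0.2776, 0.0549]
tool_rot: [-0.584, -0.398, 0.398, 0.585]
force: [1.8, 4.9, -4.9]
opening: 0.442
```

```bash
python3 -c "
from h import *
go(.469,.277,.047,68.4)"
```

```text
t 12.65 pos [0.4682 0.2776 0.0549] yaw 68.55 tilt [ 8.e-04 -1.e+00  9.e-04] F [ 1.8  4.9 -4.9] open 0.442 j [ 0.38  0.33  1.75  0.    1.06 -0.82]
shift mm [-0.2  7.9 -1. ] turn 0.15
```

>>> servo_tool(
  motion=[0,-0.005,0,0,0,0,-0.007,0,0,0,0,-0.01,0,0,0,0,-0.01,0,0,0,0,-0.01,0,0,0,0,0,0,0,0],
)

```text
clock: 13.25
eef_pos: [0.4697, 0.2771, 0.0995]
tool_rot: [0.585, 0.399, -0.397, -0.584]
force: [0.3, 0.2, -2.2]
opening: 0.448
```

```bash
python3 - <<'E'
from h import *
go(.469,.277,.217,68.4)
c=manip.read_camera("top"); s=manip.read_camera("side")
P=cloud(c); ys,xs=np.where(np.hypot(P[...,0]-.46,P[...,1]-.277)<.09)
a=cv2.resize(c["frame"][195:255,145:205,::-1],(400,400),interpolation=cv2.INTER_CUBIC)
b=cv2.resize(s["frame"][280:380,220:320,::-1],(400,400),interpolation=cv2.INTER_CUBIC)
cv2.imwrite("pics/lift1.png",np.hstack([a,b]))
E
```

```text
t 13.25 pos [0.4697 0.2771 0.0995] yaw 68.57 tilt [ 0.0016 -1.     -0.0026] F [ 0.3  0.2 -2.2] open 0.448 j [ 0.37  0.27  1.73 -0.    1.14 -0.82]
shift mm [  -0.2 -117.5    0.3] turn 0.17
```

View pics/lift1.png

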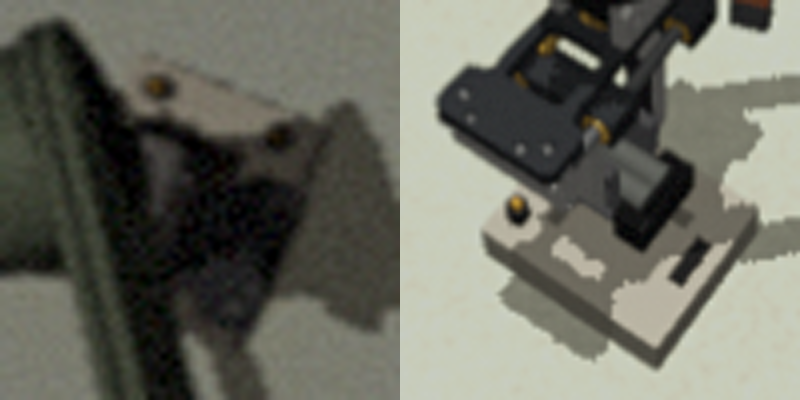

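The cassette is out and hanging in the fingers, clear of the box (right half, about (650,200)). Lifting on, then I check level.

>>> servo_tool(
  motion=[0,-0.01,0,0,0,0,-0.02,0,0,0,0,-0.02,0,0,0,0,-0.02,0,0,0,0,-0.02,0,0,0,0,-0.02,0,0,0,0,-0.01,0,0,0,0,-0.005,0,0,0],
)

```text
clock: 14.15
eef_pos: [0.4689, 0.2772, 0.2237]
tool_rot: [0.584, 0.399, -0.398, -0.584]
force: [0.1, -0.0, -1.7]
opening: 0.449
```

>>> servo_tool(
  motion=[0,0,0,0,0,0,0,0,0,0,0,0,0,0,0,0,0,0,0,0],
)

```text
clock: 14.55
eef_pos: [0.468, 0.2768, 0.2215]
tool_rot: [-0.584, -0.398, 0.399, 0.584]
force: [-0.1, 0.4, -1.6]
opening: 0.443
```

```bash
python3 - <<'E'
from h import *
go(.469,.277,.217,68.4)
cs=[manip.read_camera("side") for _ in range(3)]; s=cs[0]
s["range_z"]=np.median([k["range_z"] for k in cs],0).astype(np.float32)
P=cloud(s); pickle.dump((s,P),open("end.pkl","wb"))
yaw=np.radians(-21.5); ax=np.array([np.cos(yaw),np.sin(yaw)]); ay=np.array([-ax[1],ax[0]])
d=P[...,:2]-[.469,.277]; a=d@ax; b=d@ay; z=P[...,2]
# lower dark edge of carrier by bin along x, on faces near +y side
for lo in np.arange(-.045,.045,.01):
    m=(a>lo)&(a<lo+.01)&(abs(b)<.035)&(z>.1)&(z<.3)
    m2=m&(b>.015)
    if m.sum(): print(round(lo,3),m.sum(),"zmin",np.percentile(z[m],3).round(4),"zmin +y face",np.percentile(z[m2],3).round(4) if m2.sum() else None, "b max",b[m].max().round(3))
ys,xs=np.where((abs(a)<.06)&(abs(b)<.06)&(z>.1)); print(xs.min(),xs.max(),ys.min(),ys.max())
cy,cx=int(np.median(ys)),int(np.median(xs))
cv2.imwrite("pics/end.png",cv2.resize(np.mean([k["frame"] for k in cs],0).astype(np.uint8)[cy-60:cy+60,cx-60:cx+60,::-1],(600,600),interpolation=cv2.INTER_CUBIC))
E
```

```text
t 14.55 pos [0.468  0.2768 0.2215] yaw 68.57 tilt [-0.0014 -1.      0.0015] F [-0.1  0.4 -1.6] open 0.443 j [ 0.37  0.14  1.61  0.    1.39 -0.82]
shift mm [ 0.5  4.5 -0.9] turn 0.17
-0.035 218 zmin 0.1835 zmin +y face 0.1839 b max 0.023
-0.025 138 zmin 0.187 zmin +y face 0.1835 b max 0.023
-0.015 393 zmin 0.1977 zmin +y face 0.1942 b max 0.033
-0.005 192 zmin 0.1945 zmin +y face 0.1921 b max 0.034
0.005 65 zmin 0.1888 zmin +y face 0.1842 b max 0.033
0.015 32 zmin 0.1834 zmin +y face 0.1833 b max 0.023
0.025 15 zmin 0.1842 zmin +y face 0.1842 b max 0.023
228 302 75 311
```

View pics/end.png

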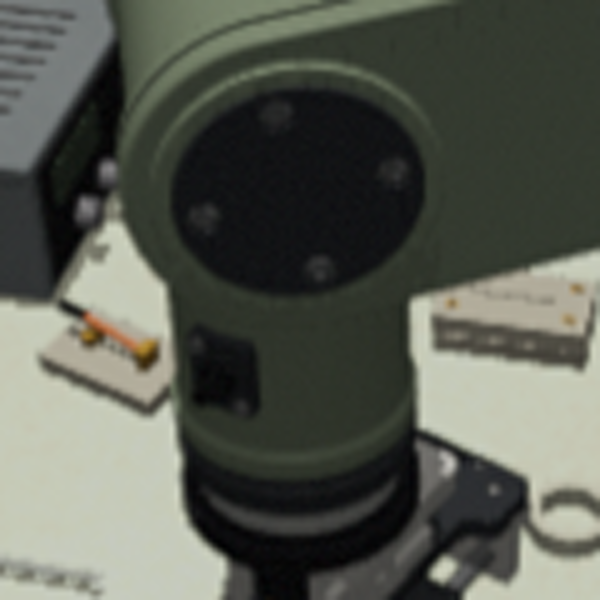

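The lower edge of the carrier reads z ≈ 0.183–0.184 at both ends, so it is level and 15 cm above the box top. The picture also shows the pile square at about (515,320). Handing in.

```bash
python3 -c "
from h import *
go(.469,.277,.217,68.4); print(manip.job_done())"
```

```text
t 14.7 pos [0.4683 0.277  0.2221] yaw 68.57 tilt [-6.e-04 -1.e+00  6.e-04] F [ 0.1 -0.3 -2.5] open 0.447 j [ 0.37  0.14  1.61 -0.    1.39 -0.82]
shift mm [ 0.3  5.1 -0.6] turn 0.17
the job is handed in; nothing more can be done
None
```

The kit is packed as asked, and I handed the job in at about 14.7 s on the robot's clock. `job_done()` reports no verdict.

**What I did:** I set the near blank plate squarely on the far one and let go. I then pinched the cassette's two catches, drew it out of the battery box, and was holding it still when I handed in.

**Last checks:**
- **Pile:** the combined footprint measured 99.4 x 53.6 mm, with its top at 31 mm and its yaw within 0.5°. The side view shows the edges in line.
- **Cassette:** its underside is at about 0.183 m at both ends, so it is level and about 15 cm above the box top. The force on the tool is about its weight.

**What I could not check fully:**
- **Catches:** I did not see them directly. I take them as fully pinched because the jaws read 42 mm, slightly under the 44 mm given for fully pinched. The cassette also came out with only a few newtons of pull.
- **Near views:** the arm hid most of the pile in one side view and all of the cassette just before the pinch. The grasp relied on the earlier measurements there.

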